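# Set up a projection train on the optical rail

### The arm

A 6-joint arm with a two-finger parallel gripper is mounted at the origin on a cart in front of the work surface, level with it; the furniture and walls round the work are solid. World frame = base frame: x ahead of the robot, y to its left, z up, the work surface at z = 0. Lengths are in m, angles in rad, forces in N, time in s.
With the tool pointing down it reaches from about 0.225 to 0.725 m from the base axis. Payload 3.1 kg.
Tool frame: the origin (TCP) lies at the very end of the fingers, on their centre line; the grasp point (between the pads) lies 19 mm behind it (ctrl.grip_depth is the z of the grasp point in the tool frame, in m); z points along the fingers, y is the line along which they close (so a half turn about z gives the same grasp; the last joint's range is limited). The gripper opens to 85 mm and grips with 20 to 120 N. Pads are 22 mm wide; open, the fingers measure 114 mm over their backs; the gripper's body (76 mm by 85 mm) begins 54 mm behind the grasp point. The pads swing forward as they close: fully open they stand 13 mm farther back than shut.
Start: joints at [-1.475, 0.048, 0.099, 1.622, 0, 1.443], TCP at [0.117, -0.512, 0.231] pointing down, gripper open.
Joint ranges: [-2.91, 2.91], [-0.99, 1.94], [-1.21, 1.42], [-2.12, 2.29], [-1.49, 1.47], [-3.14, 3.14]. Speed limits (rad/s): [2.79, 2.79, 3.14, 3.14, 3.14, 3.14].

### API

Orientations are given as [roll, pitch, yaw] about the fixed x, y, z axes, in that order (R = Rz(yaw) Ry(pitch) Rx(roll)).
In Python, from bench import status, imaging, ticket, ctrl gives the robot as it stands.
- The arm moves only by the tool move_arm, never from a script. Its argument "rows" is a list of rows, each an object of numbers: "tx", "ty", "tz": the shift along the tool's x, y, z in mm; "rx", "ry", "rz": the turn, a rotation vector about the tool's x, y, z in rad; "hand": the finger opening in mm, from 0 to 85.4. A call has exactly 10 rows; each row is the pose to reach, as a shift and turn from the pose commanded when the call began, along the tool's axes at that moment; what a row does not reach only later rows make up. A row lasts 1/8 s, in which the tool goes at most 62.5 mm and 10.7 degrees, less where a joint would pass 70% of its speed; a pose out of reach is approached as far as the arm can. A call with a gripper value outside its range is refused whole. The fingers move at their own pace and stop on an object; "squeeze" is the grip in N (left out, the last holds). Time passes only in rows, so rows that repeat a pose let the fingers close, or fill a call up. It gives the time, the measured TCP pose, the force, the opening and the grip force at its end, in the units of the state.
- status.sense(): the state, without advancing time (a new reading comes with each control period).
- imaging.camera(name): name is "side" or "top"; returns a dict with "color" (420x560x3 uint8, red, green, blue), "range_z" (420x560 float32, m along the optical axis (not along the pixel's ray), 0 where there is no reading), "vertical_fov" (degrees; the focal length in pixels is half the picture's height over the tangent of half this angle, whatever the lens; pixels are square), "cx", "cy" (the principal point, pixels), "rvec" (rotation vector, rad) and "tvec" (3), from world to camera coordinates, as OpenCV has them. Camera axes: x right, y down, z forward; pixel columns grow to the right and rows downward; lengths in m; the calibration is good to about 2 mm. A picture is of the moment at which its call begins.
- ticket.close_job(): hands the job in; it is judged then, once.
The state is a dict: "clock": time; "q": joint angles; "joint_vel": joint speeds; "tau": joint torques, N m; "ee_pos": TCP position; "tcp_rot": TCP orientation; "force": force on the tool from outside, world axes, zero at the start; "wrist_torque": the same for the moment, N m; "finger_gap": opening from 0.0 (shut) to 1.0 (fully open); "finger_force": force on a finger pad.
Only numpy, scipy, OpenCV 4.12 (cv2) and the standard library are available. Lean on these libraries where they do the work, as an engineer would, in place of code of your own. Each camera call takes 0.05 s, during which the arm holds its last target. There are 200 camera calls.

### The job

Set up the projection train on the optical rail: seat the four loose carriers squarely over the rail so that, going from the lamp to the end stop, you have the condenser, the slide holder, the projection lens and the screen. Leave about 1 cm of bare rail between the lamp's carrier and the condenser's, between the condenser's and the slide holder's, and between the screen's carrier and the end stop, and put the projection lens midway between slide holder and screen so that the image comes out life-size. Do not tip any of the optics over, and leave the jar and the dropper bottle where they stand.

Things in the scene. Friction and masses are not known exactly. Their poses are not given: they have to be found in the camera images.
- rail: Fixed aluminium rail, 360 mm long (its y), 40 wide, 24 high, top edges chamfered 4 mm; origin: centre of its underside. All carriers are black upside-down channels, 60 mm across, 44 along the rail, 26 high, with a 44 mm wide, 14 mm deep channel open below; a clamp screw sticks out 15 mm at +x. Seated over the rail (2 mm play each side) a carrier's origin is 10 mm above the rail's.
- lamp: White frosted globe, 47 mm wide, on a finned socket and carrier (44 mm long along the rail), fixed near one end of the rail (which end differs), 100 mm high. Origin: centre of its carrier's underside, 10 mm above the table, 156 mm from the rail's middle.
- end_stop: Small aluminium clamp block with a black thumb knob, fixed near the other end of the rail, 20 mm long along the rail, 60 mm across, 40 mm high. Origin: centre of its underside, 10 mm above the table, 156 mm from the rail's middle.
- condenser: Condenser: black ring 54 mm in diameter with a big thick clear lens; top at z = 102 mm. Grip the flat lugs on its sides: 58 mm apart in x, 14 mm thick in y, z = 63 to 87 mm. Loose, 0.25 kg, on a 60 (x) x 44 (y) mm carrier as described under rail. Origin: centre of the carrier's underside; y along the optical axis (at z = 75 mm), x across. Either way round is right.
- slide_holder: Slide holder: square black frame, 12 mm thick, with a white-rimmed amber slide; top at z = 107 mm. Grip its flat sides: 54 mm apart in x, z = 48 to 102 mm. Loose, 0.25 kg, on a 60 (x) x 44 (y) mm carrier as described under rail. Origin: centre of the carrier's underside; y along the optical axis (at z = 75 mm), x across. Either way round is right.
- projection_lens: Projection lens: slim black barrel, 33 mm diameter, 56 long (y), in a clamp ring; screw on top ends at z = 109 mm. Grip the ring's flat lugs: 48 mm apart in x, 14 mm thick in y, z = 65 to 85 mm. Loose, 0.25 kg, on a 60 (x) x 44 (y) mm carrier as described under rail. Origin: centre of the carrier's underside; y along the optical axis (at z = 75 mm), x across. Either way round is right.
- screen: Screen: blank white panel in a thin metal frame, 10 mm thick; top at z = 113 mm. Grip its flat sides: 60 mm apart in x, z = 43 to 113 mm. Loose, 0.25 kg, on a 60 (x) x 44 (y) mm carrier as described under rail. Origin: centre of the carrier's underside; y along the optical axis (at z = 75 mm), x across. Either way round is right.
- clear_jar: Bystander: clear sample jar on its black cap, 48 mm diameter, 69 mm high, standing loose on the table, below the microscope's fixed eyepieces, which jut out over the front of the table at x = 0.43 m and beyond, y = -0.23 to -0.34 m, from 0.37 m up: draw the arm in when passing them. Origin: centre of its underside.
- dropper_bottle: Bystander: white dropper bottle with a pointed tip, 40 mm diameter, 104 mm high, standing loose on the table. Origin: centre of its underside.
Things that resemble listed ones, but are neither listed nor needed, are in the scene too. Leave any pink look-alike of the condenser alone.

How it is judged:
By the outcome, as a careful person would: the job done as asked, in the order asked, and still so for the second after the job is handed in, with the robot touching nothing.
It also fails if it takes over 112 s, if anything falls off the work surface, if the arm or the gripper's body presses on something with over 40 N, if the wrist force passes 120 N, or if a joint passes its speed limit or range.

## Working session

There is one attempt and no reset: what is moved stays moved. The work goes in short steps, Python scripts to look and compute and a tool call to move; the robot and the scene stay as the last step left them, time stands still between calls to the robot, and variables do not carry over. Pictures are saved under pics/ and viewed, at most 14 in all, crops included, and the job is handed in when it is done.

Besides the shell and the picture viewer there is one more tool, called after "Call:" by a JSON object that holds its "op" and its "data", one argument or row to a line. move_arm: Moves the arm, as the interface text tells. Its arguments: {"type":"object","properties":{"rows":{"type":"array","items":{"type":"object","properties":{"tx":{"type":"number"},"ty":{"type":"number"},"tz":{"type":"number"},"rx":{"type":"number"},"ry":{"type":"number"},"rz":{"type":"number"},"hand":{"type":"number"}}}},"squeeze":{"type":"number"}},"required":["rows"]}

```bash
ls; mkdir -p pics
python3 - <<'E'
from bench import status, imaging, ctrl
import cv2,numpy as np
print(status.sense(), ctrl.grip_depth)
for n in("side","top"):
    d=imaging.camera(n); cv2.imwrite(f"pics/{n}0.png",d["color"][:,:,::-1]); np.savez(f"pics/{n}0.npz",**d)
    R=cv2.Rodrigues(np.array(d["rvec"]))[0]; print(n,d["vertical_fov"],d["cx"],d["cy"],-R.T@d["tvec"],R[2])
E
```

```text
pics
{'clock': 0.0, 'q': array([-1.47479224e+00,  4.87382199e-02,  9.75782515e-02,  1.62200781e+00,
        2.04118413e-05,  1.44296001e+00]), 'joint_vel': array([-0.00126751,  0.00043589,  0.00061956, -0.00052786,  0.00300724,
        0.00132384]), 'tau': array([-1.84241740e-03, -3.38788283e+01,  3.20011604e+01,  2.03141727e-02,
       -2.44859975e-04,  1.18645328e-06]), 'ee_pos': array([ 0.11645288, -0.51128618,  0.23011387]), 'tcp_rot': array([-3.13924316e+00, -3.22577101e-04,  2.23839998e-01]), 'force': array([-0.14537231,  0.15415523,  0.41866577]), 'wrist_torque': array([-0.0002512 ,  0.05654888,  0.00493875]), 'finger_force': 0.0, 'finger_gap': 0.9969814202615683} -0.0187
side 56.671519611892535 281.247219972943 210.2742457135578 [0.41020531 0.71067405 0.61616915] [ 0.15264737 -0.7124044  -0.68496624]
top 57.41936260108734 283.3103421326478 210.54403795438765 [0.33677301 0.10567242 1.00170144] [ 0.17524122  0.01970965 -0.98432822]
```

View pics/side0.png

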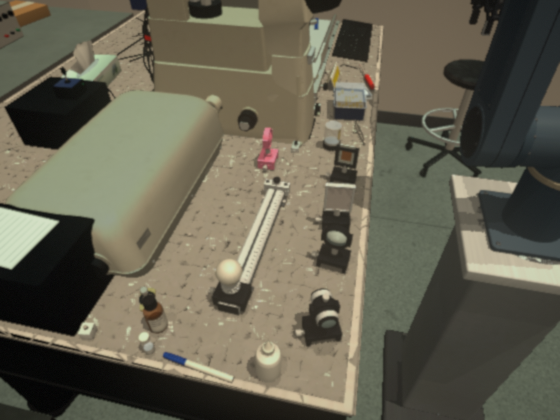

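View pics/top0.png

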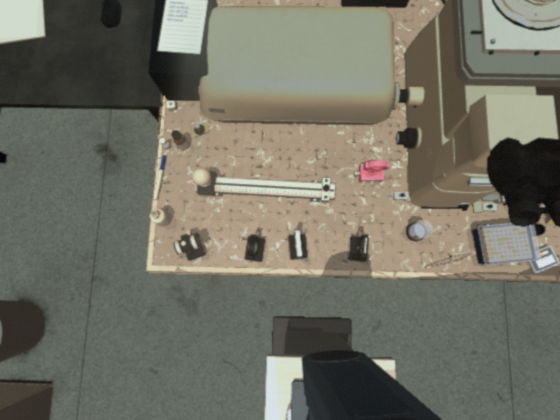

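The side picture shows, from near to far: the projection lens at (323,315), the condenser at (337,245), the screen at (340,205) and the slide holder at (345,160). The lamp is at the +y end of the rail (232,285), the end stop at (277,185), and the pink look-alike at (267,150). The top picture shows the same four at (190,245), (255,245), (298,245) and (360,247).

```bash
cat > h.py <<'E'
import cv2,numpy as np
def cloud(d):
    h,w=d["range_z"].shape; f=h/2/np.tan(np.radians(float(d["vertical_fov"]))/2)
    v,u=np.mgrid[:h,:w]; z=d["range_z"]; R=cv2.Rodrigues(np.array(d["rvec"]))[0]
    P=np.dstack([(u-d["cx"])/f*z,(v-d["cy"])/f*z,z])-np.array(d["tvec"]).ravel()
    P=P@R; P[z==0]=np.nan; return P
E
python3 - <<'E'
from h import *
for n in("top","side"):
    d=np.load(f"pics/{n}0.npz"); P=cloud(d); x,y,z=P[...,0],P[...,1],P[...,2]
    t=(abs(z)<.01)&(x>.2)&(x<.5)&(abs(y)<.3); print(n,"table z",np.median(z[t]),z[t].std())
    for lo,hi in((.012,.032),(.04,.115)):
        m=((z>lo)&(z<hi)&(x>.15)&(x<.56)&(y>-.42)&(y<.42)).astype(np.uint8)
        k,L,S,C=cv2.connectedComponentsWithStats(m)
        for i in range(1,k):
            if S[i,4]<25: continue
            q=P[L==i]; r=cv2.minAreaRect(q[:,:2].astype(np.float32)*1000)
            print(lo,S[i,:5],q.mean(0).round(3),"top",q[:,2].max().round(3),"rect",np.round(r[0]),np.round(r[1]),round(r[2]))
d=np.load("pics/top0.npz")["color"][:,:,::-1]
a=cv2.resize(d[150:275,145:445],None,fx=2.66,fy=2.66,interpolation=3); cv2.imwrite("pics/c1.png",a)
E
```

```text
top table z -0.0006919839371681018 0.0021211119825631777
0.012 [222 191 107  11 325] [0.555 0.126 0.021] top 0.031 rect [558. 149.] [280.  20.] 86
0.012 [330 193   5   6  28] [ 0.553 -0.001  0.023] top 0.027 rect [554.  -1.] [12. 11.] 1
0.012 [394 195  15   5  49] [ 0.555 -0.182  0.017] top 0.024 rect [ 555. -182.] [ 9. 36.] 1
0.012 [410 195  48  12 122] [ 0.539 -0.251  0.022] top 0.032 rect [ 538. -264.] [124.  18.] 78
0.012 [482 202  13   9  89] [ 0.535 -0.405  0.017] top 0.03 rect [ 536. -405.] [29. 21.] 90
0.012 [407 223  13  18  53] [ 0.46  -0.202  0.02 ] top 0.032 rect [ 461. -206.] [47. 21.] 21
0.012 [474 228  10  36 119] [ 0.431 -0.371  0.022] top 0.032 rect [ 432. -371.] [88.  5.] 6
0.012 [186 230  19  30 176] [0.407 0.348 0.025] top 0.031 rect [420. 358.] [74. 44.] 22
0.012 [349 231  18  30 229] [ 0.42  -0.059  0.025] top 0.032 rect [426. -65.] [75. 42.] 0
0.012 [244 232  21  30 247] [0.412 0.192 0.026] top 0.031 rect [418. 196.] [44. 73.] 83
0.012 [288 235  12  24 164] [0.417 0.1   0.026] top 0.032 rect [419.  97.] [60. 23.] 7
0.012 [300 234   8  24 129] [0.421 0.072 0.026
[... 1467 characters left out ...]
  48  29 662] [0.42  0.368 0.024] top 0.032 rect [421. 361.] [75. 44.] 20
0.04 [299  89  22  44 423] [ 0.543 -0.252  0.074] top 0.115 rect [ 541. -270.] [135.  21.] 78
0.04 [334  91  33  19 513] [ 0.436 -0.381  0.059] top 0.068 rect [ 436. -392.] [96. 64.] 6
0.04 [324 121  18  18 267] [ 0.467 -0.206  0.06 ] top 0.071 rect [ 467. -214.] [45. 45.] 87
0.04 [334 144  26  26 521] [ 0.42  -0.065  0.078] top 0.108 rect [420. -66.] [14. 55.] 81
0.04 [324 183  32  31 825] [0.421 0.091 0.082] top 0.115 rect [421.  89.] [60. 15.] 4
0.04 [321 225  32  28 634] [0.413 0.202 0.08 ] top 0.103 rect [413. 200.] [20. 58.] 86
0.04 [309 288  32  42 964] [0.415 0.365 0.087] top 0.111 rect [415. 358.] [48. 58.] 21
```

View pics/c1.png

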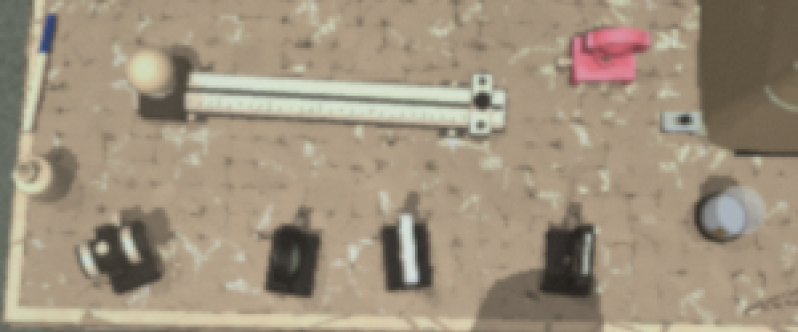

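The enlarged crop shows the four loose carriers: lens (118,255), condenser (292,258), screen (407,250), slide holder (570,258). The lamp (155,75) is on the left and the end stop (483,100) on the right. The only look-alike is pink (610,55), so the black condenser with the clear lens at (292,258) is the one to use.

```bash
cat >> h.py <<'E'
OBJ=dict(slide=(.42,-.066),screen=(.42,.087),cond=(.412,.197),lens=(.415,.357))
def pts(ds,z0,z1,c=None,r=.05):
    o=[]
    for d in ds:
        P=cloud(d).reshape(-1,3); P=P[(P[:,2]>z0)&(P[:,2]<z1)]
        if c is not None: P=P[np.hypot(P[:,0]-c[0],P[:,1]-c[1])<r]
        o.append(P)
    return o
def rect(q,xlong=True):
    (c,s,a)=cv2.minAreaRect(q[:,:2].astype(np.float32)*1000)
    if (s[0]<s[1])==xlong: a-=90; s=s[::-1]
    a=(a+90)%180-90
    return np.round(c,1),np.round(s,1),round(a,1)
E
python3 - <<'E'
from h import *
ds=[np.load(f"pics/{n}0.npz") for n in("top","side")]
for k,c in OBJ.items():
    for z0,z1 in((.008,.03),(.04,.12)):
        a=pts(ds,z0,z1,c)
        for q,n in zip(a+[np.vstack(a)],("top","side","both")): print(k,z0,n,len(q),*rect(q))
# rail
for d,n in zip(ds,("top","side")):
    P=cloud(d).reshape(-1,3); m=(P[:,0]>.48)&(P[:,0]<.62)&(abs(P[:,1])<.11)
    q=P[m&(P[:,2]>.020)&(P[:,2]<.030)]
    # edges by y-slices
    print(n,"railtop z",np.median(q[:,2]))
    E=[]
    for y in np.arange(-.1,.1,.02):
        s=q[(q[:,1]>=y)&(q[:,1]<y+.02)]
        E.append((s[:,1].mean(),s[:,0].min(),s[:,0].max()))
    E=np.array(E); print(np.polyfit(E[:,0],E[:,1],1),np.polyfit(E[:,0],E[:,2],1),np.ptp(E[:,2]-E[:,1]),(E[:,2]-E[:,1]).mean())
for nm,c in(("lamp",(.565,.165)),("stop",(.548,-.15))):
  for z0,z1 in((.03,.04),(.033,.06),(.06,.12)):
    for q,n in zip(pts(ds,z0,z1,c,.06),("top","side")):
        if len(q)>10: print(nm,z0,n,len(q),*rect(q,True),"y",q[:,1].min().round(4),q[:,1].max().round(4))
E
```

```text
slide 0.008 top 239 [426.1 -69.7] [75.1 44.6] -5.7
slide 0.008 side 341 [427.3 -68.7] [75.2 48.4] -5.3
slide 0.008 both 580 [426.7 -68.6] [76.3 48.4] -5.3
slide 0.04 top 212 [418.6 -68.7] [53.9 12.6] -6.0
slide 0.04 side 521 [420.1 -66. ] [54.5 13.8] -8.8
slide 0.04 both 733 [419.5 -67.5] [55.4 15.3] -6.3
screen 0.008 top 289 [427.2  87.6] [75.  43.9] 6.8
screen 0.008 side 397 [428.5  89.6] [74.6 44.4] 7.4
screen 0.008 both 686 [427.7  88.8] [76.3 45.9] 7.2
screen 0.04 top 137 [419.9  86.8] [60.   9.9] 6.8
screen 0.04 side 825 [421.   88.5] [60.4 14.7] 3.7
screen 0.04 both 962 [420.4  88.5] [61.6 14.7] 3.7
cond 0.008 top 245 [418.2 195.6] [73.1 43.8] -7.2
cond 0.008 side 560 [420.1 197.5] [74.4 46. ] -7.2
cond 0.008 both 805 [419.4 196.8] [75.5 46.8] -7.8
cond 0.04 top 192 [412.2 195.9] [57.6 21.4] 1.4
cond 0.04 side 634 [413.2 199.9] [58.4 20.1] -4.4
cond 0.04 both 826 [412.9 197.7] [59.2 24.8] -0.1
lens 0.008 top 185 [420.3 358. ] [74.4 44.1] 21.3
lens 0.008 side 690 [421.3 361. ] [75.4 44.3] 19.8
lens 0.008 both 875 [421.  359.6] [76.6 45.9] 22.1
lens 0.04 top 403 [414.2 354.8] [56.4 48.5] -71.8
lens 0.04 side 964 [414.8 357.6] [58.4 47.9] -68.8
lens 0.04 both 1367 [414.2 356.8] [59.6 49.6] -68.8
top railtop z 0.02472915007683038<stdin>:16: RuntimeWarning: Mean of empty slice.
  ret = ret.dtype.type(ret / rcount)
Traceback (most recent call last):
ValueError: zero-size array to reduction operation minimum which has no identity
```

Run:
```python
from h import *
ds=[np.load(f"pics/{n}0.npz") for n in("top","side")]
for d,n in zip(ds,("top","side")):
    P=cloud(d).reshape(-1,3); m=(P[:,0]>.50)&(P[:,0]<.64)&(P[:,1]>-.135)&(P[:,1]<.12)
    q=P[m&(P[:,2]>.012)&(P[:,2]<.032)]; print(n,len(q),np.median(q[:,2]),q[:,:2].min(0),q[:,:2].max(0)); print(*rect(q,False))
    top=q[q[:,2]>.021]; a=np.polyfit(top[:,1],top[:,0],1); r=top[:,0]-np.polyval(a,top[:,1]); print("topface",a,np.percentile(r,[0,2,98,100]),rect(top,False))
for nm,c in(("lamp",(.58,.165)),("stop",(.56,-.145))):
  for z0,z1 in((.029,.038),(.033,.06),(.06,.12)):
    for q,n in zip(pts(ds,z0,z1,c,.06),("top","side")):
        if len(q)>10: print(nm,z0,n,len(q),q.mean(0).round(4),*rect(q,True),"y",q[:,1].min().round(4),q[:,1].max().round(4))
```

```text
top 932 0.024669143274004587 [ 0.53810199 -0.13387802] [0.63980511 0.11999081]
[582.6  -8.5] [ 77.  262.5] 14.4
topface [-0.20850494  0.5849438 ] [-0.04474324 -0.03264027  0.029096    0.03892981] (array([582.6,  -8.5]), array([ 76.8, 262.5]), 14.5)
side 872 0.02384643042083957 [ 0.53984072 -0.13371817] [0.63983929 0.11990931]
[585.   -7.7] [ 74.8 260.8] 14.2
topface [-0.24556489  0.58927878] [-0.04457329 -0.0363395   0.02704803  0.03267348] (array([585. ,  -8.1]), array([ 73., 260.]), 14.8)
stop 0.033 side 17 [ 0.5698 -0.203   0.0415] [ 567.4 -203.5] [19.2  1.8] 9.9 y -0.2048 -0.2014
stop 0.06 top 22 [ 0.6148 -0.127   0.0795] [ 614.9 -125.7] [18.3  3.6] -81.6 y -0.1345 -0.1168
```

Run:
```python
from h import *
for n,(u0,v0,u1,v1) in(("top",(190,160,345,210)),("side",(205,170,300,320))):
    d=np.load(f"pics/{n}0.npz"); P=cloud(d)[v0:v1,u0:u1]; C=d["color"][v0:v1,u0:u1].astype(int)
    m=~((C[...,0]-C[...,1])>60)&(P[...,0]<.64)
    k,L,S,_=cv2.connectedComponentsWithStats((m&(P[...,2]>.010)).astype(np.uint8)); i=1+S[1:,4].argmax()
    q=P[L==i]; print(n,q[:,:2].min(0).round(3),q[:,:2].max(0).round(3))
    np.save(f"pics/{n}rail.npy",q)
    for lo,hi in((.01,.03),(.03,.045),(.045,.06),(.06,.12)):
        w=q[(q[:,2]>lo)&(q[:,2]<hi)]; 
        if len(w)<5: continue
        print(lo,len(w),*rect(w,False)); 
    h,_=np.histogram(q[:,1],bins=np.arange(-.12,.28,.02)); print([(round(y,2),round(q[(q[:,1]>y)&(q[:,1]<y+.02),2].max(),3)) for y in np.arange(-.12,.27,.02) if ((q[:,1]>y)&(q[:,1]<y+.02)).any()])
```

```text
top [ 0.538 -0.008] [0.626 0.352]
0.01 1818 [582.1 170. ] [ 75.7 355.7] -2.2
0.03 338 [581.7 179.1] [ 74.1 344.3] -2.2
0.045 56 [571.8 172. ] [ 20.  324.6] -0.6
0.06 286 [579.8 327.3] [42.3 44.8] 70.9
[(np.float64(-0.02), np.float64(0.028)), (np.float64(0.0), np.float64(0.053)), (np.float64(0.02), np.float64(0.053)), (np.float64(0.04), np.float64(0.028)), (np.float64(0.06), np.float64(0.029)), (np.float64(0.08), np.float64(0.03)), (np.float64(0.1), np.float64(0.029)), (np.float64(0.12), np.float64(0.031)), (np.float64(0.14), np.float64(0.028)), (np.float64(0.16), np.float64(0.028)), (np.float64(0.18), np.float64(0.03)), (np.float64(0.2), np.float64(0.028)), (np.float64(0.22), np.float64(0.029)), (np.float64(0.24), np.float64(0.029)), (np.float64(0.26), np.float64(0.028))]
side [ 0.54  -0.011] [0.627 0.357]
0.01 2157 [583.1 172.2] [ 75.2 367.5] -2.1
0.03 668 [576.5 180.4] [ 60.8 345.7] -2.0
0.045 122 [572.1 179.2] [ 30.9 335.7] -3.3
0.06 650 [581.1 332.1] [41.7 42.8] -21.3
[(np.float64(-0.02), np.float64(0.026)), (np.float64(0.0), np.float64(0.052)), (np.float64(0.02), np.float64(0.051)), (np.float64(0.04), np.float64(0.027)), (np.float64(0.06), np.float64(0.027)), (np.float64(0.08), np.float64(0.027)), (np.float64(0.1), np.float64(0.026)), (np.float64(0.12), np.float64(0.026)), (np.float64(0.14), np.float64(0.027)), (np.float64(0.16), np.float64(0.027)), (np.float64(0.18), np.float64(0.026)), (np.float64(0.2), np.float64(0.026)), (np.float64(0.22), np.float64(0.027)), (np.float64(0.24), np.float64(0.027)), (np.float64(0.26), np.float64(0.027))]
```

Run:
```python
from h import *
for n in("top","side"):
    q=np.load(f"pics/{n}rail.npy"); P=q[(q[:,1]>.045)&(q[:,1]<.27)&(q[:,0]<.61)&(q[:,0]>.53)]
    for zc in (.012,.020): 
        w=P[P[:,2]>zc]; print(n,zc,*rect(w,False))
    c,s,a=rect(P,False); t=np.radians(a) if abs(a)<45 else np.radians(a-90)
    t=np.radians(rect(P[P[:,2]>.02],False)[2]); t=t if abs(t)<.8 else t-np.pi/2
    ex=np.array([np.cos(t),np.sin(t)]); ey=np.array([-ex[1],ex[0]])
    T=P[P[:,2]>.02]; e=[]
    for s0 in np.arange(.04,.28,.01):
        u=T[abs(T[:,:2]@ey-s0)<.006][:,:2]@ex; 
        if len(u)>4:e.append((u.min(),u.max()))
    e=np.array(e); print("yaw",np.degrees(t),"edges(med)",np.median(e,0),"mid",np.median(e,0).mean())
    a=q[:,:2]@ex; b=q[:,:2]@ey; z=q[:,2]
    S=(z>.035)&(z<.06)&(b<.08); L=(z>.032)&(z<.042)&(b>.25)
    print("stop b",b[S].min(),b[S].max(),"a",a[S].min(),a[S].max()," lamp b",b[L].min(),b[L].max(),"a",a[L].min(),a[L].max())
    R=(z>.015)&(z<.03); print("rail b",b[R].min(),b[R].max())
    G=z>.075; A=np.c_[2*q[G],np.ones(G.sum())]; x=np.linalg.lstsq(A,(q[G]**2).sum(1),rcond=None)[0]; print("globe",x[:3],"b",x[:2]@ey,"a",x[:2]@ex)
```

```text
top 0.012 [573.8 157.5] [ 41.9 225.4] -2.4
top 0.02 [573.9 157.7] [ 40.7 224.8] -2.3
yaw -2.3000000000000003 edges(med) [0.54780341 0.58646272] mid 0.567133061695661
stop b 0.0301345079260545 0.049722500794647226 a 0.5373276025182028 0.5960092431865384  lamp b 0.32930487545215387 0.3735900664815384 a 0.5372217651974279 0.5971547967768965
rail b 0.015380898289473905 0.3709774900707156
globe [0.58068482 0.32865034 0.08878195] b 0.35168950261982357 a 0.567027690525838
side 0.012 [575.1 157.3] [ 41.4 225.3] -2.3
side 0.02 [574.9 157.4] [ 39.9 225.1] -2.2
yaw -2.2 edges(med) [0.54910619 0.58780189] mid 0.5684540396795525
stop b 0.02973141503342706 0.0524237555872022 a 0.5400199521976883 0.5972470656462795  lamp b 0.3292139807458206 0.37437952664536334 a 0.5380637161209045 0.5989041173183223
rail b 0.010721871377235969 0.3781849978864298
globe [0.58177237 0.32993592 0.08807367] b 0.35202569214934126 a 0.5686780377849586
```

```bash
cat >> h.py <<'E'
from scipy.spatial.transform import Rotation as Ro
def delta(x,y,z,yawdeg):
    from bench import status
    s=status.sense(); R=Ro.from_euler("xyz",s["tcp_rot"]); 
    t=R.inv().apply(np.array([x,y,z])-s["ee_pos"])*1000
    T=Ro.from_euler("xyz",[np.pi,0,np.radians(yawdeg)])
    print("t",t.round(1),"r",(R.inv()*T).as_rotvec().round(3),"|",s["clock"].__round__(2),s["ee_pos"].round(4),np.degrees(s["tcp_rot"]).round(1),s["force"].round(1),s["finger_gap"].round(3),round(float(s["finger_force"]),1))
E
python3 -c "
from h import *
delta(.4204,.0877,.2,97)"
```

```text
Traceback (most recent call last):
  File "h.py", line 26, in delta
    print("t",t.round(1),"r",(R.inv()*T).as_rotvec().round(3),"|",s["clock"].__round__(2),s["ee_pos"].round(4),np.degrees(s["tcp_rot"]).round(1),s["force"].round(1),s["finger_gap"].round(3),round(float(s["finger_force"]),1))
                                                                                                                                                                     ^^^^^^^^^^^^^^^^^^^^^
AttributeError: 'float' object has no attribute 'round'
```

```bash
sed -i 's/s\["finger_gap"\].round(3)/round(float(s["finger_gap"]),3)/' h.py
python3 -c "
from h import *
delta(.4204,.0877,.2,97)"
```

```text
t [ 429.3 -516.6   31.4] r [-0.002 -0.002 -1.469] | 0.1 [ 0.1164 -0.5113  0.2302] [-179.9   -0.    12.8] [ 0.2 -0.4  1. ] 1.004 0.0
```

Call:
{"op": "move_arm", "data": {
  "rows": [
    {"tx":14,"ty":-16,"rz":-0.05,"hand":85},
    {"tx":36,"ty":-42,"rz":-0.12,"hand":85},
    {"tx":60,"ty":-72,"rz":-0.2,"hand":85},
    {"tx":86,"ty":-103,"rz":-0.29,"hand":85},
    {"tx":112,"ty":-134,"rz":-0.38,"hand":85},
    {"tx":138,"ty":-165,"rz":-0.47,"hand":85},
    {"tx":164,"ty":-196,"rz":-0.56,"hand":85},
    {"tx":190,"ty":-228,"rz":-0.65,"hand":85},
    {"tx":216,"ty":-260,"rz":-0.74,"hand":85},
    {"tx":242,"ty":-291,"rz":-0.83,"hand":85}
  ]
}}

```text
validation failed for argument at $.ro...
```

```bash
python3 -c "
from h import *
delta(.4204,.0877,.19,97)"
```

```text
t [ 429.3 -516.6   41.4] r [-0.002 -0.002 -1.469] | 0.1 [ 0.1164 -0.5113  0.2302] [-179.9   -0.    12.8] [ 0.2 -0.4  1. ] 1.004 0.0
```

Call:
{"op": "move_arm", "data": {
  "rows": [
    {"tx":14,"ty":-16,"tz":0,"rx":0,"ry":0,"rz":-0.05,"hand":85},
    {"tx":36,"ty":-42,"tz":0,"rx":0,"ry":0,"rz":-0.12,"hand":85},
    {"tx":60,"ty":-72,"tz":0,"rx":0,"ry":0,"rz":-0.2,"hand":85},
    {"tx":86,"ty":-103,"tz":0,"rx":0,"ry":0,"rz":-0.29,"hand":85},
    {"tx":112,"ty":-134,"tz":0,"rx":0,"ry":0,"rz":-0.38,"hand":85},
    {"tx":138,"ty":-165,"tz":0,"rx":0,"ry":0,"rz":-0.47,"hand":85},
    {"tx":164,"ty":-196,"tz":0,"rx":0,"ry":0,"rz":-0.56,"hand":85},
    {"tx":190,"ty":-228,"tz":0,"rx":0,"ry":0,"rz":-0.65,"hand":85},
    {"tx":216,"ty":-260,"tz":0,"rx":0,"ry":0,"rz":-0.74,"hand":85},
    {"tx":242,"ty":-291,"tz":0,"rx":0,"ry":0,"rz":-0.83,"hand":85}
  ],
  "squeeze": 40
}}

```text
clock: 1.35
ee_pos: [0.2881, -0.1731, 0.2309]
tcp_rot: [-3.141, -0.0, 1.056]
force: [0.5, -0.6, 0.0]
finger_gap: 0.998
finger_force: 0.0
```

```bash
python3 -c "
from h import *
delta(.4204,.0877,.19,97)"
```

```text
t [292.1 -13.1  41. ] r [-0.    -0.    -0.637] | 1.35 [ 0.2881 -0.1731  0.2309] [-180.    -0.    60.5] [ 0.5 -0.6  0. ] 0.998 0.0
```

Call:
{"op": "move_arm", "data": {
  "rows": [
    {"tx":35,"ty":-2,"tz":5,"rx":0,"ry":0,"rz":-0.08,"hand":85},
    {"tx":72,"ty":-4,"tz":10,"rx":0,"ry":0,"rz":-0.16,"hand":85},
    {"tx":110,"ty":-6,"tz":15,"rx":0,"ry":0,"rz":-0.25,"hand":85},
    {"tx":150,"ty":-7,"tz":20,"rx":0,"ry":0,"rz":-0.34,"hand":85},
    {"tx":190,"ty":-9,"tz":26,"rx":0,"ry":0,"rz":-0.43,"hand":85},
    {"tx":225,"ty":-10,"tz":32,"rx":0,"ry":0,"rz":-0.52,"hand":85},
    {"tx":257,"ty":-12,"tz":37,"rx":0,"ry":0,"rz":-0.58,"hand":85},
    {"tx":280,"ty":-13,"tz":41,"rx":0,"ry":0,"rz":-0.637,"hand":85},
    {"tx":292,"ty":-13,"tz":41,"rx":0,"ry":0,"rz":-0.637,"hand":85},
    {"tx":292,"ty":-13,"tz":41,"rx":0,"ry":0,"rz":-0.637,"hand":85}
  ]
}}

```text
clock: 2.6
ee_pos: [0.4208, 0.0859, 0.1901]
tcp_rot: [-3.141, 0.0, 1.691]
force: [0.3, -0.1, 0.8]
finger_gap: 0.995
finger_force: 0.0
```

```bash
python3 -c "
from h import *
delta(.4204,.0877,.057,97)"
```

```text
t [  1.8  -0.  133.1] r [-0.001  0.    -0.002] | 2.6 [0.4208 0.0859 0.1901] [-179.9    0.    96.9] [ 0.3 -0.1  0.8] 0.995 0.0
```

Call:
{"op": "move_arm", "data": {
  "rows": [
    {"tx":1,"ty":0,"tz":15,"rx":0,"ry":0,"rz":0,"hand":85},
    {"tx":1,"ty":0,"tz":40,"rx":0,"ry":0,"rz":0,"hand":85},
    {"tx":1,"ty":0,"tz":68,"rx":0,"ry":0,"rz":0,"hand":85},
    {"tx":1,"ty":0,"tz":95,"rx":0,"ry":0,"rz":0,"hand":85},
    {"tx":1,"ty":0,"tz":118,"rx":0,"ry":0,"rz":0,"hand":85},
    {"tx":1,"ty":0,"tz":133,"rx":0,"ry":0,"rz":0,"hand":85},
    {"tx":1,"ty":0,"tz":133,"rx":0,"ry":0,"rz":0,"hand":70},
    {"tx":1,"ty":0,"tz":133,"rx":0,"ry":0,"rz":0,"hand":60},
    {"tx":1,"ty":0,"tz":133,"rx":0,"ry":0,"rz":0,"hand":50},
    {"tx":1,"ty":0,"tz":133,"rx":0,"ry":0,"rz":0,"hand":50}
  ],
  "squeeze": 40
}}

```text
clock: 3.85
ee_pos: [0.4218, 0.0868, 0.0584]
tcp_rot: [3.139, 0.0, 1.691]
force: [0.3, -0.1, 1.2]
finger_gap: 0.69
finger_force: 43.8
```

```bash
python3 -c "
from h import *
delta(.4204,.0877,.187,97)"
```

```text
t [   1.    -1.  -128.6] r [ 0.002  0.    -0.002] | 3.85 [0.4218 0.0868 0.0584] [179.9   0.   96.9] [ 0.3 -0.1  1.2] 0.69 43.8
```

Call:
{"op": "move_arm", "data": {
  "rows": [
    {"tx":0,"ty":0,"tz":-10,"rx":0,"ry":0,"rz":0,"hand":50},
    {"tx":0,"ty":0,"tz":-30,"rx":0,"ry":0,"rz":0,"hand":50},
    {"tx":0,"ty":0,"tz":-55,"rx":0,"ry":0,"rz":0,"hand":50},
    {"tx":-4,"ty":12,"tz":-75,"rx":0,"ry":0,"rz":0.02,"hand":50},
    {"tx":-12,"ty":38,"tz":-82,"rx":0,"ry":0,"rz":0.05,"hand":50},
    {"tx":-21,"ty":68,"tz":-82,"rx":0,"ry":0,"rz":0.08,"hand":50},
    {"tx":-30,"ty":98,"tz":-82,"rx":0,"ry":0,"rz":0.11,"hand":50},
    {"tx":-38,"ty":125,"tz":-82,"rx":0,"ry":0,"rz":0.14,"hand":50},
    {"tx":-43,"ty":140,"tz":-82,"rx":0,"ry":0,"rz":0.16,"hand":50},
    {"tx":-45,"ty":145,"tz":-82,"rx":0,"ry":0,"rz":0.16,"hand":50}
  ]
}}

```text
clock: 5.1
ee_pos: [0.5704, 0.0594, 0.1388]
tcp_rot: [-3.14, -0.0, 1.531]
force: [-0.2, -0.0, -2.8]
finger_gap: 0.698
finger_force: 44.2
```

```bash
cat >> h.py <<'E'
EX=np.array([np.cos(np.radians(-2.25)),np.sin(np.radians(-2.25))]); EY=np.array([-EX[1],EX[0]])
def held(tag,zb,r=.045,show=None):
    """carrier of held thing: zb = height of its underside; a,b in rail axes (mm)"""
    from bench import imaging,status
    p=status.sense()["ee_pos"]
    for n in("top","side"):
        d=imaging.camera(n); np.savez(f"pics/{n}_{tag}.npz",**d)
        if n==show: cv2.imwrite(f"pics/{n}_{tag}.png",d["color"][:,:,::-1])
        q=pts([d],zb-.006 if zb>.02 else zb+.017,zb+.03,p,r)[0]
        if len(q)<20: print(n,"few",len(q)); continue
        c,s,a=rect(q); cc=c-7.5*np.array([np.cos(np.radians(a)),np.sin(np.radians(a))])
        print(n,len(q),c,s,a,"centre-if-75x44",cc.round(1),"a,b",(cc@EX).round(1),(cc@EY).round(1),"tcp a,b",(p[:2]@EX*1000).round(1),(p[:2]@EY*1000).round(1),"z",q[:,2].min().round(3))
E
python3 -c "
from h import *
delta(.5706,.0596,.14,87.75)
held('h1',.082,.06,'side')"
```

```text
t [ 0.3  0.2 -1.2] r [-0.001 -0.    -0.001] | 5.1 [0.5704 0.0594 0.1388] [-179.9   -0.    87.7] [-0.2 -0.  -2.8] 0.698 44.2
top few 0
side 488 [577.5  60.7] [76.2 45.6] -3.1 centre-if-75x44 [570.   61.1] a,b 567.2 83.4 tcp a,b 567.6 81.7 z 0.08
```

View pics/side_h1.png

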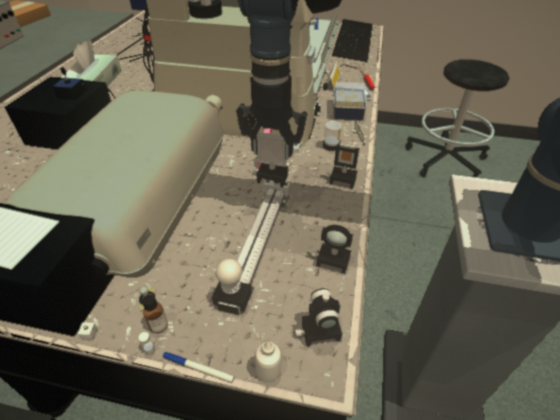

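The side picture shows the screen held at (272,150) with its carrier at (270,175) over the rail, just in front of the end stop. I'm lowering it.

Call:
{"op": "move_arm", "data": {
  "rows": [
    {"tx":-0.5,"ty":0.7,"tz":12,"rx":0,"ry":0,"rz":0,"hand":50},
    {"tx":-0.5,"ty":0.7,"tz":28,"rx":0,"ry":0,"rz":0,"hand":50},
    {"tx":-0.5,"ty":0.7,"tz":42,"rx":0,"ry":0,"rz":0,"hand":50},
    {"tx":-0.5,"ty":0.7,"tz":50,"rx":0,"ry":0,"rz":0,"hand":50},
    {"tx":-0.5,"ty":0.7,"tz":54,"rx":0,"ry":0,"rz":0,"hand":50},
    {"tx":-0.5,"ty":0.7,"tz":57,"rx":0,"ry":0,"rz":0,"hand":50},
    {"tx":-0.5,"ty":0.7,"tz":60,"rx":0,"ry":0,"rz":0,"hand":50},
    {"tx":-0.5,"ty":0.7,"tz":63,"rx":0,"ry":0,"rz":0,"hand":50},
    {"tx":-0.5,"ty":0.7,"tz":66,"rx":0,"ry":0,"rz":0,"hand":50},
    {"tx":-0.5,"ty":0.7,"tz":68,"rx":0,"ry":0,"rz":0,"hand":50}
  ]
}}

```text
clock: 6.45
ee_pos: [0.5708, 0.0589, 0.0711]
tcp_rot: [-3.141, -0.0, 1.531]
force: [0.6, -0.0, -1.8]
finger_gap: 0.7
finger_force: 44.2
```

```bash
python3 -c "
from h import *
delta(.5706,.0596,.14,87.75)
held('h2',.012,.06)"
```

```text
t [  0.6  -0.2 -68.9] r [-0.    -0.    -0.001] | 6.45 [0.5708 0.0589 0.0711] [-180.    -0.    87.7] [ 0.6 -0.  -1.8] 0.7 44.2
top few 1
side 342 [562.4  59.2] [85.2 61. ] 31.2 centre-if-75x44 [556.   55.3] a,b 553.4 77.1 tcp a,b 568.0 81.3 z 0.029
```

Call:
{"op": "move_arm", "data": {
  "rows": [
    {"tx":0,"ty":0,"tz":1,"rx":0,"ry":0,"rz":0,"hand":50},
    {"tx":0,"ty":0,"tz":2,"rx":0,"ry":0,"rz":0,"hand":50},
    {"tx":0,"ty":0,"tz":3,"rx":0,"ry":0,"rz":0,"hand":50},
    {"tx":0,"ty":0,"tz":3,"rx":0,"ry":0,"rz":0,"hand":64},
    {"tx":0,"ty":0,"tz":3,"rx":0,"ry":0,"rz":0,"hand":75},
    {"tx":0,"ty":0,"tz":3,"rx":0,"ry":0,"rz":0,"hand":85},
    {"tx":0,"ty":0,"tz":3,"rx":0,"ry":0,"rz":0,"hand":85},
    {"tx":0,"ty":0,"tz":-15,"rx":0,"ry":0,"rz":0,"hand":85},
    {"tx":0,"ty":0,"tz":-50,"rx":0,"ry":0,"rz":0,"hand":85},
    {"tx":0,"ty":0,"tz":-90,"rx":0,"ry":0,"rz":0,"hand":85}
  ]
}}

```text
clock: 7.8
ee_pos: [0.5705, 0.059, 0.163]
tcp_rot: [-3.141, -0.0, 1.531]
force: [1.4, 0.4, -0.4]
finger_gap: 0.995
finger_force: 0.0
```

```bash
python3 -c "
from h import *
delta(.4118,.1975,.17,82.8)"
```

```text
t [ 132.1 -164.2   -7. ] r [-0.    -0.     0.086] | 7.8 [0.5705 0.059  0.163 ] [-180.    -0.    87.7] [ 1.4  0.4 -0.4] 0.995 0.0
```

Call:
{"op": "move_arm", "data": {
  "rows": [
    {"tx":12,"ty":-14,"tz":-7,"rx":0,"ry":0,"rz":0,"hand":85},
    {"tx":32,"ty":-40,"tz":-7,"rx":0,"ry":0,"rz":0.02,"hand":85},
    {"tx":56,"ty":-70,"tz":-7,"rx":0,"ry":0,"rz":0.04,"hand":85},
    {"tx":80,"ty":-100,"tz":-7,"rx":0,"ry":0,"rz":0.06,"hand":85},
    {"tx":104,"ty":-130,"tz":-7,"rx":0,"ry":0,"rz":0.08,"hand":85},
    {"tx":122,"ty":-152,"tz":-7,"rx":0,"ry":0,"rz":0.086,"hand":85},
    {"tx":132,"ty":-164,"tz":-7,"rx":0,"ry":0,"rz":0.086,"hand":85},
    {"tx":132,"ty":-164,"tz":-7,"rx":0,"ry":0,"rz":0.086,"hand":85},
    {"tx":132,"ty":-164,"tz":-7,"rx":0,"ry":0,"rz":0.086,"hand":85},
    {"tx":132,"ty":-164,"tz":-7,"rx":0,"ry":0,"rz":0.086,"hand":85}
  ]
}}

```text
clock: 9.05
ee_pos: [0.4129, 0.1968, 0.1682]
tcp_rot: [-3.142, 0.0, 1.443]
force: [-0.2, -0.3, 0.7]
finger_gap: 0.996
finger_force: 0.0
```

```bash
cat >> h.py <<'E'
def seated(tag,b,half=.03):
    from bench import imaging
    for n in("top","side"):
        d=imaging.camera(n); np.savez(f"pics/{n}_{tag}.npz",**d)
        c=.5678*EX+b/1000*EY; q=pts([d],.031,.04,c,.045)[0]
        u=pts([d],.06,.13,c,half)[0]
        for k,w in(("carrier",q),("upper",u)):
            if len(w)<15: print(n,k,len(w)); continue
            A=w[:,:2]@EX*1000; B=w[:,:2]@EY*1000
            print(n,k,len(w),"a",A.min().round(1),A.max().round(1),"b",B.min().round(1),B.max().round(1),"z",np.percentile(w[:,2],[5,50,99]).round(4),"rect",*rect(w))
E
python3 -c "
from h import *
delta(.4118,.1975,.051,82.8)
seated('s1',82)"
```

```text
t [  0.6  -1.1 117.2] r [-0.     0.    -0.002] | 9.05 [0.4129 0.1968 0.1682] [-180.     0.    82.7] [-0.2 -0.3  0.7] 0.996 0.0
top carrier 322 a 536.0 596.1 b 38.3 103.4 z [0.0337 0.0365 0.0397] rect [568.5  48.5] [65.1 60.1] 87.9
top upper 114 a 538.0 594.5 b 76.2 86.4 z [0.0704 0.1231 0.1265] rect [569.   59.1] [56.5 10.1] -2.6
side carrier 286 a 537.4 596.7 b 44.2 107.2 z [0.0327 0.0358 0.0389] rect [569.5  53.3] [63.1 59.1] 87.4
side upper 662 a 538.0 597.4 b 76.3 90.0 z [0.0635 0.0955 0.1239] rect [570.5  60.8] [59.3 13.7] -2.2
```

Call:
{"op": "move_arm", "data": {
  "rows": [
    {"tx":0.6,"ty":-1,"tz":15,"rx":0,"ry":0,"rz":0,"hand":85},
    {"tx":0.6,"ty":-1,"tz":38,"rx":0,"ry":0,"rz":0,"hand":85},
    {"tx":0.6,"ty":-1,"tz":64,"rx":0,"ry":0,"rz":0,"hand":85},
    {"tx":0.6,"ty":-1,"tz":88,"rx":0,"ry":0,"rz":0,"hand":85},
    {"tx":0.6,"ty":-1,"tz":107,"rx":0,"ry":0,"rz":0,"hand":85},
    {"tx":0.6,"ty":-1,"tz":117,"rx":0,"ry":0,"rz":0,"hand":85},
    {"tx":0.6,"ty":-1,"tz":117,"rx":0,"ry":0,"rz":0,"hand":70},
    {"tx":0.6,"ty":-1,"tz":117,"rx":0,"ry":0,"rz":0,"hand":60},
    {"tx":0.6,"ty":-1,"tz":117,"rx":0,"ry":0,"rz":0,"hand":48},
    {"tx":0.6,"ty":-1,"tz":117,"rx":0,"ry":0,"rz":0,"hand":48}
  ],
  "squeeze": 40
}}

```text
clock: 10.4
ee_pos: [0.4128, 0.1984, 0.0526]
tcp_rot: [3.138, -0.001, 1.445]
force: [2.0, -0.9, 1.7]
finger_gap: 0.671
finger_force: 43.6
```

```bash
python3 -c "
from h import *
delta(.5793,.2750,.135,87.75)"
```

```text
t [ 97.  155.8 -81.8] r [ 0.003 -0.001 -0.087] | 10.4 [0.4128 0.1984 0.0526] [ 1.798e+02 -1.000e-01  8.280e+01] [ 2.  -0.9  1.7] 0.671 43.6
```

Call:
{"op": "move_arm", "data": {
  "rows": [
    {"tx":0,"ty":0,"tz":-10,"rx":0,"ry":0,"rz":0,"hand":48},
    {"tx":0,"ty":0,"tz":-30,"rx":0,"ry":0,"rz":0,"hand":48},
    {"tx":0,"ty":0,"tz":-55,"rx":0,"ry":0,"rz":0,"hand":48},
    {"tx":8,"ty":12,"tz":-75,"rx":0,"ry":0,"rz":-0.01,"hand":48},
    {"tx":25,"ty":40,"tz":-83,"rx":0,"ry":0,"rz":-0.03,"hand":48},
    {"tx":45,"ty":72,"tz":-83,"rx":0,"ry":0,"rz":-0.05,"hand":48},
    {"tx":65,"ty":104,"tz":-83,"rx":0,"ry":0,"rz":-0.07,"hand":48},
    {"tx":84,"ty":135,"tz":-83,"rx":0,"ry":0,"rz":-0.087,"hand":48},
    {"tx":94,"ty":151,"tz":-83,"rx":0,"ry":0,"rz":-0.087,"hand":48},
    {"tx":97,"ty":156,"tz":-83,"rx":0,"ry":0,"rz":-0.087,"hand":48}
  ]
}}

```text
clock: 11.65
ee_pos: [0.578, 0.2749, 0.133]
tcp_rot: [-3.139, 0.001, 1.532]
force: [0.5, -1.1, -2.3]
finger_gap: 0.674
finger_force: 44.0
```

```bash
python3 -c "
from h import *
delta(.5793,.2750,.0626,87.75)
held('h3',.081,.06)"
```

```text
t [ 0.2  1.5 70.4] r [-0.003  0.001  0.   ] | 11.65 [0.578  0.2749 0.133 ] [-1.798e+02  1.000e-01  8.780e+01] [ 0.5 -1.1 -2.3] 0.674 44.0
top 72 [597.  255.4] [50.5 15.3] 24.5 centre-if-75x44 [590.2 252.3] a,b 579.8 275.3 tcp a,b 566.7 297.4 z 0.087
side 946 [585.1 293.4] [82.8 75.3] -89.9 centre-if-75x44 [585.1 300.9] a,b 572.8 323.6 tcp a,b 566.7 297.4 z 0.08
```

Call:
{"op": "move_arm", "data": {
  "rows": [
    {"tx":2,"ty":1.5,"tz":12,"rx":0,"ry":0,"rz":0,"hand":48},
    {"tx":2,"ty":1.5,"tz":28,"rx":0,"ry":0,"rz":0,"hand":48},
    {"tx":2,"ty":1.5,"tz":42,"rx":0,"ry":0,"rz":0,"hand":48},
    {"tx":2,"ty":1.5,"tz":50,"rx":0,"ry":0,"rz":0,"hand":48},
    {"tx":2,"ty":1.5,"tz":54,"rx":0,"ry":0,"rz":0,"hand":48},
    {"tx":2,"ty":1.5,"tz":57,"rx":0,"ry":0,"rz":0,"hand":48},
    {"tx":2,"ty":1.5,"tz":60,"rx":0,"ry":0,"rz":0,"hand":48},
    {"tx":2,"ty":1.5,"tz":63,"rx":0,"ry":0,"rz":0,"hand":48},
    {"tx":2,"ty":1.5,"tz":66,"rx":0,"ry":0,"rz":0,"hand":48},
    {"tx":2,"ty":1.5,"tz":68,"rx":0,"ry":0,"rz":0,"hand":48}
  ]
}}

```text
clock: 13.0
ee_pos: [0.5798, 0.2767, 0.0661]
tcp_rot: [-3.141, 0.0, 1.532]
force: [-0.4, 0.0, -3.2]
finger_gap: 0.669
finger_force: 44.1
```

```bash
python3 -c "
from h import *
delta(.5793,.2750,.0626,87.75)
seated('s2',297)"
```

```text
t [-1.7 -0.4  3.5] r [-0.  0.  0.] | 13.0 [0.5798 0.2767 0.0661] [-180.     0.    87.8] [-0.4  0.  -3.2] 0.669 44.1
top carrier 29 a 570.1 597.4 b 275.4 289.7 z [0.034  0.0386 0.04  ] rect [593.8 258.8] [27.1 13. ] 4.4
top upper 0
side carrier 251 a 537.6 596.9 b 276.0 339.1 z [0.0327 0.0383 0.0399] rect [567.3 276.1] [73.3 49.4] -53.6
side upper 614 a 539.5 597.7 b 289.8 310.9 z [0.0671 0.0974 0.1159] rect [580.  277.8] [58.2 21. ] -2.3
```

Call:
{"op": "move_arm", "data": {
  "rows": [
    {"tx":0,"ty":0,"tz":1,"rx":0,"ry":0,"rz":0,"hand":48},
    {"tx":0,"ty":0,"tz":2.5,"rx":0,"ry":0,"rz":0,"hand":48},
    {"tx":0,"ty":0,"tz":4,"rx":0,"ry":0,"rz":0,"hand":48},
    {"tx":0,"ty":0,"tz":4,"rx":0,"ry":0,"rz":0,"hand":62},
    {"tx":0,"ty":0,"tz":4,"rx":0,"ry":0,"rz":0,"hand":74},
    {"tx":0,"ty":0,"tz":4,"rx":0,"ry":0,"rz":0,"hand":85},
    {"tx":0,"ty":0,"tz":4,"rx":0,"ry":0,"rz":0,"hand":85},
    {"tx":0,"ty":0,"tz":-15,"rx":0,"ry":0,"rz":0,"hand":85},
    {"tx":0,"ty":0,"tz":-50,"rx":0,"ry":0,"rz":0,"hand":85},
    {"tx":0,"ty":0,"tz":-95,"rx":0,"ry":0,"rz":0,"hand":85}
  ]
}}

```text
clock: 14.35
ee_pos: [0.5793, 0.2765, 0.1625]
tcp_rot: [-3.14, 0.0, 1.532]
force: [0.5, 0.6, 0.6]
finger_gap: 0.99
finger_force: 0.0
```

```bash
python3 -c "
from h import *
delta(.4192,-.0682,.17,84)"
```

```text
t [-350.7 -146.5   -7.1] r [-0.001  0.     0.066] | 14.35 [0.5793 0.2765 0.1625] [-179.9    0.    87.8] [0.5 0.6 0.6] 0.99 0.0
```

Call:
{"op": "move_arm", "data": {
  "rows": [
    {"tx":-18,"ty":-8,"tz":-7,"rx":0,"ry":0,"rz":0,"hand":85},
    {"tx":-54,"ty":-23,"tz":-7,"rx":0,"ry":0,"rz":0.01,"hand":85},
    {"tx":-102,"ty":-43,"tz":-7,"rx":0,"ry":0,"rz":0.02,"hand":85},
    {"tx":-154,"ty":-64,"tz":-7,"rx":0,"ry":0,"rz":0.03,"hand":85},
    {"tx":-206,"ty":-86,"tz":-7,"rx":0,"ry":0,"rz":0.04,"hand":85},
    {"tx":-258,"ty":-108,"tz":-7,"rx":0,"ry":0,"rz":0.05,"hand":85},
    {"tx":-304,"ty":-127,"tz":-7,"rx":0,"ry":0,"rz":0.06,"hand":85},
    {"tx":-336,"ty":-140,"tz":-7,"rx":0,"ry":0,"rz":0.066,"hand":85},
    {"tx":-351,"ty":-146.5,"tz":-7,"rx":0,"ry":0,"rz":0.066,"hand":85},
    {"tx":-351,"ty":-146.5,"tz":-7,"rx":0,"ry":0,"rz":0.066,"hand":85}
  ]
}}

```text
clock: 15.6
ee_pos: [0.42, -0.0693, 0.1699]
tcp_rot: [3.139, 0.0, 1.463]
force: [0.3, 0.8, -0.3]
finger_gap: 0.995
finger_force: 0.0
```

```bash
python3 -c "
from h import *
delta(.4192,-.0682,.055,84)
seated('s3',297)
seated('s3',82)"
```

```text
t [  1.   -1.2 114.9] r [ 0.003  0.    -0.003] | 15.6 [ 0.42   -0.0693  0.1699] [179.9   0.   83.8] [ 0.3  0.8 -0.3] 0.995 0.0
top carrier 285 a 537.2 597.3 b 275.1 339.8 z [0.0331 0.0364 0.0398] rect [577.8 285.1] [64.8 59.5] -89.3
top upper 202 a 538.3 594.4 b 286.3 304.0 z [0.0759 0.1019 0.1142] rect [577.5 272.6] [56.2 17.4] -0.9
side carrier 282 a 538.3 596.6 b 276.4 339.3 z [0.0336 0.0358 0.0389] rect [566.6 275.7] [73.4 48. ] -55.3
side upper 638 a 539.4 597.3 b 290.8 311.5 z [0.0648 0.094  0.1123] rect [579.7 278.7] [57.9 20.4] -1.1
top carrier 322 a 535.8 595.6 b 38.3 103.4 z [0.0336 0.0361 0.0394] rect [567.8  48.5] [65.4 59.3] 86.2
top upper 113 a 538.3 594.8 b 76.4 86.4 z [0.0707 0.1231 0.1267] rect [569.3  59.1] [56.5 10. ] -2.3
side carrier 295 a 536.8 597.2 b 45.6 106.2 z [0.0324 0.0356 0.0392] rect [569.6  53.6] [60.6 60.4] 87.8
side upper 665 a 538.0 597.4 b 77.2 89.5 z [0.0636 0.0955 0.1238] rect [570.5  61. ] [59.4 12.3] -2.2
```

Call:
{"op": "move_arm", "data": {
  "rows": [
    {"tx":0.5,"ty":-1,"tz":15,"rx":0,"ry":0,"rz":0,"hand":85},
    {"tx":0.5,"ty":-1,"tz":38,"rx":0,"ry":0,"rz":0,"hand":85},
    {"tx":0.5,"ty":-1,"tz":64,"rx":0,"ry":0,"rz":0,"hand":85},
    {"tx":0.5,"ty":-1,"tz":88,"rx":0,"ry":0,"rz":0,"hand":85},
    {"tx":0.5,"ty":-1,"tz":106,"rx":0,"ry":0,"rz":0,"hand":85},
    {"tx":0.5,"ty":-1,"tz":115,"rx":0,"ry":0,"rz":0,"hand":85},
    {"tx":0.5,"ty":-1,"tz":115,"rx":0,"ry":0,"rz":0,"hand":70},
    {"tx":0.5,"ty":-1,"tz":115,"rx":0,"ry":0,"rz":0,"hand":58},
    {"tx":0.5,"ty":-1,"tz":115,"rx":0,"ry":0,"rz":0,"hand":44},
    {"tx":0.5,"ty":-1,"tz":115,"rx":0,"ry":0,"rz":0,"hand":44}
  ],
  "squeeze": 40
}}

```text
clock: 17.05
ee_pos: [0.4199, -0.068, 0.0544]
tcp_rot: [3.139, 0.0, 1.466]
force: [1.1, 0.8, 1.8]
finger_gap: 0.627
finger_force: 42.6
```

```bash
python3 -c "
from h import *
print(.5683*EX+.2431*EY,.5683*EX+.1622*EY)
t=.5683*EX+.2431*EY
delta(t[0],t[1],.185,87.75)"
```

```text
[0.57740592 0.22060123] [0.5742298 0.1397636]
t [ 303.5  126.7 -130.4] r [ 0.003  0.    -0.066] | 17.05 [ 0.4199 -0.068   0.0544] [179.9   0.   84. ] [1.1 0.8 1.8] 0.627 42.6
```

Call:
{"op": "move_arm", "data": {
  "rows": [
    {"tx":0,"ty":0,"tz":-10,"rx":0,"ry":0,"rz":0,"hand":44},
    {"tx":0,"ty":0,"tz":-30,"rx":0,"ry":0,"rz":0,"hand":44},
    {"tx":0,"ty":0,"tz":-58,"rx":0,"ry":0,"rz":0,"hand":44},
    {"tx":0,"ty":0,"tz":-86,"rx":0,"ry":0,"rz":0,"hand":44},
    {"tx":6,"ty":3,"tz":-110,"rx":0,"ry":0,"rz":0,"hand":44},
    {"tx":20,"ty":8,"tz":-126,"rx":0,"ry":0,"rz":0,"hand":44},
    {"tx":45,"ty":19,"tz":-132,"rx":0,"ry":0,"rz":-0.01,"hand":44},
    {"tx":75,"ty":31,"tz":-132,"rx":0,"ry":0,"rz":-0.02,"hand":44},
    {"tx":110,"ty":46,"tz":-132,"rx":0,"ry":0,"rz":-0.03,"hand":44},
    {"tx":145,"ty":60,"tz":-132,"rx":0,"ry":0,"rz":-0.04,"hand":44}
  ]
}}

```text
clock: 18.3
ee_pos: [0.4938, 0.0711, 0.1854]
tcp_rot: [-3.141, 0.0, 1.506]
force: [-0.2, -0.0, -2.1]
finger_gap: 0.625
finger_force: 42.6
```

```bash
python3 -c "
from h import *
delta(.5774,.2214,.135,87.75)"
```

```text
t [155.5  73.7  50.2] r [-0.001  0.    -0.026] | 18.3 [0.4938 0.0711 0.1854] [-180.     0.    86.3] [-0.2 -0.  -2.1] 0.625 42.6
```

Call:
{"op": "move_arm", "data": {
  "rows": [
    {"tx":33,"ty":16,"tz":0,"rx":0,"ry":0,"rz":0,"hand":44},
    {"tx":66,"ty":31,"tz":0,"rx":0,"ry":0,"rz":-0.01,"hand":44},
    {"tx":98,"ty":46,"tz":0,"rx":0,"ry":0,"rz":-0.02,"hand":44},
    {"tx":126,"ty":60,"tz":0,"rx":0,"ry":0,"rz":-0.026,"hand":44},
    {"tx":146,"ty":69,"tz":0,"rx":0,"ry":0,"rz":-0.026,"hand":44},
    {"tx":155,"ty":74,"tz":5,"rx":0,"ry":0,"rz":-0.026,"hand":44},
    {"tx":155,"ty":74,"tz":18,"rx":0,"ry":0,"rz":-0.026,"hand":44},
    {"tx":155,"ty":74,"tz":36,"rx":0,"ry":0,"rz":-0.026,"hand":44},
    {"tx":155,"ty":74,"tz":48,"rx":0,"ry":0,"rz":-0.026,"hand":44},
    {"tx":155,"ty":74,"tz":50,"rx":0,"ry":0,"rz":-0.026,"hand":44}
  ]
}}

```text
clock: 19.55
ee_pos: [0.5761, 0.2192, 0.1331]
tcp_rot: [-3.138, 0.001, 1.531]
force: [1.0, 0.6, -2.3]
finger_gap: 0.627
finger_force: 42.7
```

```bash
python3 -c "
from h import *
delta(.5774,.2214,.0644,87.75)
held('h5',.081,.052)"
```

```text
t [ 2.4  1.4 68.7] r [-0.004  0.001 -0.   ] | 19.55 [0.5761 0.2192 0.1331] [-1.798e+02  1.000e-01  8.770e+01] [ 1.   0.6 -2.3] 0.627 42.7
top few 0
side 677 [581.4 235.4] [75.9 72.1] 4.5 centre-if-75x44 [573.9 234.8] a,b 564.3 257.2 tcp a,b 567.1 241.6 z 0.08
```

Call:
{"op": "move_arm", "data": {
  "rows": [
    {"tx":2,"ty":1.3,"tz":12,"rx":0,"ry":0,"rz":0,"hand":44},
    {"tx":2,"ty":1.3,"tz":28,"rx":0,"ry":0,"rz":0,"hand":44},
    {"tx":2,"ty":1.3,"tz":42,"rx":0,"ry":0,"rz":0,"hand":44},
    {"tx":2,"ty":1.3,"tz":49,"rx":0,"ry":0,"rz":0,"hand":44},
    {"tx":2,"ty":1.3,"tz":53,"rx":0,"ry":0,"rz":0,"hand":44},
    {"tx":2,"ty":1.3,"tz":56,"rx":0,"ry":0,"rz":0,"hand":44},
    {"tx":2,"ty":1.3,"tz":59,"rx":0,"ry":0,"rz":0,"hand":44},
    {"tx":2,"ty":1.3,"tz":62,"rx":0,"ry":0,"rz":0,"hand":44},
    {"tx":2,"ty":1.3,"tz":64,"rx":0,"ry":0,"rz":0,"hand":44},
    {"tx":2,"ty":1.3,"tz":66,"rx":0,"ry":0,"rz":0,"hand":44}
  ]
}}

```text
clock: 20.9
ee_pos: [0.5791, 0.222, 0.0693]
tcp_rot: [3.141, -0.0, 1.532]
force: [-0.5, 0.0, -2.0]
finger_gap: 0.623
finger_force: 42.7
```

```bash
python3 -c "
from h import *
delta(.5774,.2214,.0644,87.75)
seated('s5',243)"
```

```text
t [-0.7 -1.6  4.9] r [ 0. -0.  0.] | 20.9 [0.5791 0.222  0.0693] [180.   -0.   87.8] [-0.5  0.  -2. ] 0.623 42.7
top carrier 0
top upper 0
side carrier 108 a 539.2 586.3 b 222.7 285.8 z [0.032 0.037 0.04 ] rect [568.7 233.4] [60.4 47.1] -85.0
side upper 668 a 538.8 597.8 b 237.3 257.0 z [0.0658 0.0924 0.1245] rect [577.4 225.3] [59.  19.5] -0.6
```

Call:
{"op": "move_arm", "data": {
  "rows": [
    {"tx":-0.5,"ty":-1,"tz":1.5,"rx":0,"ry":0,"rz":0,"hand":44},
    {"tx":-0.5,"ty":-1,"tz":3.5,"rx":0,"ry":0,"rz":0,"hand":44},
    {"tx":-0.5,"ty":-1,"tz":5,"rx":0,"ry":0,"rz":0,"hand":44},
    {"tx":-0.5,"ty":-1,"tz":5,"rx":0,"ry":0,"rz":0,"hand":44},
    {"tx":-0.5,"ty":-1,"tz":5,"rx":0,"ry":0,"rz":0,"hand":60},
    {"tx":-0.5,"ty":-1,"tz":5,"rx":0,"ry":0,"rz":0,"hand":72},
    {"tx":-0.5,"ty":-1,"tz":5,"rx":0,"ry":0,"rz":0,"hand":85},
    {"tx":-0.5,"ty":-1,"tz":5,"rx":0,"ry":0,"rz":0,"hand":85},
    {"tx":-0.5,"ty":-1,"tz":-25,"rx":0,"ry":0,"rz":0,"hand":85},
    {"tx":-0.5,"ty":-1,"tz":-75,"rx":0,"ry":0,"rz":0,"hand":85}
  ]
}}

```text
clock: 22.25
ee_pos: [0.576, 0.221, 0.1422]
tcp_rot: [-3.136, 0.002, 1.532]
force: [0.3, 0.1, 0.5]
finger_gap: 0.994
finger_force: 0.0
```

```bash
python3 -c "
from h import *
delta(.4138,.3558,.175,110.5)"
```

```text
t [ 128.3 -167.6  -32.1] r [-0.006  0.001 -0.397] | 22.25 [0.576  0.221  0.1422] [-1.797e+02  1.000e-01  8.780e+01] [0.3 0.1 0.5] 0.994 0.0
```

Call:
{"op": "move_arm", "data": {
  "rows": [
    {"tx":0,"ty":-5,"tz":-20,"rx":0,"ry":0,"rz":0,"hand":85},
    {"tx":12,"ty":-20,"tz":-32,"rx":0,"ry":0,"rz":-0.03,"hand":85},
    {"tx":35,"ty":-48,"tz":-32,"rx":0,"ry":0,"rz":-0.09,"hand":85},
    {"tx":60,"ty":-80,"tz":-32,"rx":0,"ry":0,"rz":-0.17,"hand":85},
    {"tx":86,"ty":-112,"tz":-32,"rx":0,"ry":0,"rz":-0.25,"hand":85},
    {"tx":108,"ty":-141,"tz":-32,"rx":0,"ry":0,"rz":-0.33,"hand":85},
    {"tx":122,"ty":-160,"tz":-32,"rx":0,"ry":0,"rz":-0.38,"hand":85},
    {"tx":128,"ty":-167,"tz":-32,"rx":0,"ry":0,"rz":-0.397,"hand":85},
    {"tx":128,"ty":-167,"tz":-32,"rx":0,"ry":0,"rz":-0.397,"hand":85},
    {"tx":128,"ty":-167,"tz":-32,"rx":0,"ry":0,"rz":-0.397,"hand":85}
  ]
}}

```text
clock: 23.5
ee_pos: [0.4164, 0.3554, 0.1759]
tcp_rot: [-3.141, 0.001, 1.928]
force: [0.1, 0.5, -0.6]
finger_gap: 0.994
finger_force: 0.0
```

```bash
python3 -c "
from h import *
delta(.4138,.3558,.051,110.5)
seated('s6',243)"
```

```text
t [  1.3  -2.3 124.9] r [-0.     0.001 -0.001] | 23.5 [0.4164 0.3554 0.1759] [-180.     0.   110.5] [ 0.1  0.5 -0.6] 0.994 0.0
top carrier 307 a 537.2 597.5 b 220.6 287.4 z [0.0331 0.0367 0.0398] rect [576.8 231.6] [66.6 60.3] 88.0
top upper 187 a 540.0 593.6 b 236.3 248.8 z [0.0654 0.1111 0.119 ] rect [575.9 220.2] [53.6 12.5] -2.0
side carrier 187 a 538.4 562.0 b 221.9 287.2 z [0.0329 0.0356 0.0379] rect [559.8 232.7] [65.3 23.5] 87.8
side upper 667 a 541.3 596.1 b 236.6 251.4 z [0.0637 0.0896 0.1175] rect [577.8 221.5] [54.8 14.5] -2.0
```

Call:
{"op": "move_arm", "data": {
  "rows": [
    {"tx":1,"ty":-2,"tz":15,"rx":0,"ry":0,"rz":0,"hand":85},
    {"tx":1,"ty":-2,"tz":40,"rx":0,"ry":0,"rz":0,"hand":85},
    {"tx":1,"ty":-2,"tz":68,"rx":0,"ry":0,"rz":0,"hand":85},
    {"tx":1,"ty":-2,"tz":94,"rx":0,"ry":0,"rz":0,"hand":85},
    {"tx":1,"ty":-2,"tz":115,"rx":0,"ry":0,"rz":0,"hand":85},
    {"tx":1,"ty":-2,"tz":125,"rx":0,"ry":0,"rz":0,"hand":75},
    {"tx":1,"ty":-2,"tz":125,"rx":0,"ry":0,"rz":0,"hand":62},
    {"tx":1,"ty":-2,"tz":125,"rx":0,"ry":0,"rz":0,"hand":52},
    {"tx":1,"ty":-2,"tz":125,"rx":0,"ry":0,"rz":0,"hand":40},
    {"tx":1,"ty":-2,"tz":125,"rx":0,"ry":0,"rz":0,"hand":40}
  ],
  "squeeze": 40
}}

```text
clock: 24.85
ee_pos: [0.415, 0.3569, 0.0528]
tcp_rot: [3.139, -0.001, 1.929]
force: [1.1, 1.1, 1.4]
finger_gap: 0.556
finger_force: 41.8
```

```bash
python3 -c "
from h import *
delta(.5742,.1396,.19,87.75)"
```

```text
t [-259.2   73.4 -137.2] r [ 0.003 -0.001  0.397] | 24.85 [0.415  0.3569 0.0528] [179.8  -0.  110.5] [1.1 1.1 1.4] 0.556 41.8
```

Call:
{"op": "move_arm", "data": {
  "rows": [
    {"tx":0,"ty":0,"tz":-10,"rx":0,"ry":0,"rz":0,"hand":40},
    {"tx":0,"ty":0,"tz":-30,"rx":0,"ry":0,"rz":0,"hand":40},
    {"tx":0,"ty":0,"tz":-60,"rx":0,"ry":0,"rz":0,"hand":40},
    {"tx":0,"ty":0,"tz":-90,"rx":0,"ry":0,"rz":0,"hand":40},
    {"tx":-6,"ty":0,"tz":-118,"rx":0,"ry":0,"rz":0.02,"hand":40},
    {"tx":-20,"ty":2,"tz":-134,"rx":0,"ry":0,"rz":0.05,"hand":40},
    {"tx":-45,"ty":6,"tz":-139,"rx":0,"ry":0,"rz":0.09,"hand":40},
    {"tx":-75,"ty":12,"tz":-139,"rx":0,"ry":0,"rz":0.14,"hand":40},
    {"tx":-105,"ty":20,"tz":-139,"rx":0,"ry":0,"rz":0.19,"hand":40},
    {"tx":-135,"ty":30,"tz":-139,"rx":0,"ry":0,"rz":0.24,"hand":40}
  ]
}}

```text
clock: 26.1
ee_pos: [0.4893, 0.2385, 0.1896]
tcp_rot: [-3.14, 0.001, 1.686]
force: [0.3, 0.2, -2.4]
finger_gap: 0.555
finger_force: 41.6
```

```bash
python3 -c "
from h import *
delta(.5746,.1405,.14,87.75)"
```

```text
t [-107.2   73.5   49.6] r [-0.002  0.001  0.155] | 26.1 [0.4893 0.2385 0.1896] [-179.9    0.    96.6] [ 0.3  0.2 -2.4] 0.555 41.6
```

Call:
{"op": "move_arm", "data": {
  "rows": [
    {"tx":-28,"ty":16,"tz":0,"rx":0,"ry":0,"rz":0.04,"hand":40},
    {"tx":-55,"ty":34,"tz":0,"rx":0,"ry":0,"rz":0.08,"hand":40},
    {"tx":-80,"ty":52,"tz":0,"rx":0,"ry":0,"rz":0.12,"hand":40},
    {"tx":-99,"ty":66,"tz":0,"rx":0,"ry":0,"rz":0.15,"hand":40},
    {"tx":-108,"ty":73,"tz":0,"rx":0,"ry":0,"rz":0.155,"hand":40},
    {"tx":-108,"ty":74,"tz":6,"rx":0,"ry":0,"rz":0.155,"hand":40},
    {"tx":-108,"ty":74,"tz":20,"rx":0,"ry":0,"rz":0.155,"hand":40},
    {"tx":-108,"ty":74,"tz":38,"rx":0,"ry":0,"rz":0.155,"hand":40},
    {"tx":-108,"ty":74,"tz":48,"rx":0,"ry":0,"rz":0.155,"hand":40},
    {"tx":-108,"ty":74,"tz":50,"rx":0,"ry":0,"rz":0.155,"hand":40}
  ]
}}

```text
clock: 27.35
ee_pos: [0.5741, 0.1419, 0.1384]
tcp_rot: [-3.138, 0.0, 1.534]
force: [0.2, -0.3, -1.6]
finger_gap: 0.556
finger_force: 41.6
```

```bash
python3 -c "
from h import *
delta(.5746,.1405,.0628,87.75)
held('h7',.087,.052)"
```

```text
t [-1.4  0.8 75.6] r [-0.003  0.     0.003] | 27.35 [0.5741 0.1419 0.1384] [-179.8    0.    87.9] [ 0.2 -0.3 -1.6] 0.556 41.6
top few 0
side 570 [581.6 142. ] [75.2 47.4] -0.5 centre-if-75x44 [574.1 142.1] a,b 568.1 164.5 tcp a,b 568.1 164.4 z 0.087
```

Call:
{"op": "move_arm", "data": {
  "rows": [
    {"tx":-1.3,"ty":0.4,"tz":12,"rx":0,"ry":0,"rz":0,"hand":40},
    {"tx":-1.3,"ty":0.4,"tz":30,"rx":0,"ry":0,"rz":0,"hand":40},
    {"tx":-1.3,"ty":0.4,"tz":46,"rx":0,"ry":0,"rz":0,"hand":40},
    {"tx":-1.3,"ty":0.4,"tz":54,"rx":0,"ry":0,"rz":0,"hand":40},
    {"tx":-1.3,"ty":0.4,"tz":58,"rx":0,"ry":0,"rz":0,"hand":40},
    {"tx":-1.3,"ty":0.4,"tz":61,"rx":0,"ry":0,"rz":0,"hand":40},
    {"tx":-1.3,"ty":0.4,"tz":64,"rx":0,"ry":0,"rz":0,"hand":40},
    {"tx":-1.3,"ty":0.4,"tz":67,"rx":0,"ry":0,"rz":0,"hand":40},
    {"tx":-1.3,"ty":0.4,"tz":70,"rx":0,"ry":0,"rz":0,"hand":40},
    {"tx":-1.3,"ty":0.4,"tz":72,"rx":0,"ry":0,"rz":0,"hand":40}
  ]
}}

```text
clock: 28.7
ee_pos: [0.5758, 0.1404, 0.0681]
tcp_rot: [-3.141, 0.0, 1.534]
force: [0.1, 0.3, -1.8]
finger_gap: 0.556
finger_force: 41.6
```

```bash
python3 -c "
from h import *
delta(.5746,.1405,.0628,87.75)
seated('s7',162)"
```

```text
t [ 0.  -1.2  5.3] r [-0.     0.     0.002] | 28.7 [0.5758 0.1404 0.0681] [-180.     0.    87.9] [ 0.1  0.3 -1.8] 0.556 41.6
top carrier 0
top upper 0
side carrier 78 a 538.6 597.4 b 138.7 185.3 z [0.0315 0.0381 0.04  ] rect [574.1 140.1] [57.9 46.9] -0.6
side upper 562 a 538.1 596.2 b 136.2 192.0 z [0.0791 0.1038 0.1276] rect [575.3 143.4] [57.6 50.9] -34.8
```

Call:
{"op": "move_arm", "data": {
  "rows": [
    {"tx":0,"ty":-1,"tz":2,"rx":0,"ry":0,"rz":0,"hand":40},
    {"tx":0,"ty":-1,"tz":4,"rx":0,"ry":0,"rz":0,"hand":40},
    {"tx":0,"ty":-1,"tz":5.5,"rx":0,"ry":0,"rz":0,"hand":40},
    {"tx":0,"ty":-1,"tz":5.5,"rx":0,"ry":0,"rz":0,"hand":40},
    {"tx":0,"ty":-1,"tz":5.5,"rx":0,"ry":0,"rz":0,"hand":55},
    {"tx":0,"ty":-1,"tz":5.5,"rx":0,"ry":0,"rz":0,"hand":68},
    {"tx":0,"ty":-1,"tz":5.5,"rx":0,"ry":0,"rz":0,"hand":82},
    {"tx":0,"ty":-1,"tz":5.5,"rx":0,"ry":0,"rz":0,"hand":85},
    {"tx":0,"ty":-1,"tz":-25,"rx":0,"ry":0,"rz":0,"hand":85},
    {"tx":0,"ty":-1,"tz":-75,"rx":0,"ry":0,"rz":0,"hand":85}
  ]
}}

```text
clock: 30.05
ee_pos: [0.5729, 0.1402, 0.1414]
tcp_rot: [-3.136, 0.001, 1.534]
force: [0.3, -0.1, 0.3]
finger_gap: 0.996
finger_force: 0.0
```

Call:
{"op": "move_arm", "data": {
  "rows": [
    {"tx":0,"ty":0,"tz":-30,"rx":0,"ry":0,"rz":0,"hand":85},
    {"tx":0,"ty":-20,"tz":-50,"rx":0,"ry":0,"rz":0,"hand":85},
    {"tx":0,"ty":-50,"tz":-60,"rx":0,"ry":0,"rz":0,"hand":85},
    {"tx":0,"ty":-85,"tz":-60,"rx":0,"ry":0,"rz":0,"hand":85},
    {"tx":0,"ty":-120,"tz":-60,"rx":0,"ry":0,"rz":0,"hand":85},
    {"tx":0,"ty":-155,"tz":-60,"rx":0,"ry":0,"rz":0,"hand":85},
    {"tx":0,"ty":-185,"tz":-60,"rx":0,"ry":0,"rz":0,"hand":85},
    {"tx":0,"ty":-205,"tz":-60,"rx":0,"ry":0,"rz":0,"hand":85},
    {"tx":0,"ty":-220,"tz":-60,"rx":0,"ry":0,"rz":0,"hand":85},
    {"tx":0,"ty":-220,"tz":-60,"rx":0,"ry":0,"rz":0,"hand":85}
  ]
}}

```text
clock: 31.3
ee_pos: [0.3547, 0.1487, 0.2036]
tcp_rot: [3.141, -0.0, 1.534]
force: [0.5, -0.0, 0.1]
finger_gap: 0.992
finger_force: 0.0
```

```bash
python3 -c "
from h import *
delta(.5746,.1405,.0628,87.75)
for b in (82,162,243,297): print(b); seated('f',b)
a=[np.load(f'pics/{n}_f.npz')['color'][:,:,::-1] for n in('top','side')]
cv2.imwrite('pics/fin.png',np.hstack([cv2.resize(a[0][150:250,160:360],(500,250)),cv2.resize(a[1][150:330,190:350],(290,326))[:250]]))
cv2.imwrite('pics/fs.png',cv2.resize(a[1][100:390,180:380],None,fx=2,fy=2,interpolation=3))"
```

```text
t [-2.000e-01  2.199e+02  1.410e+02] r [ 0.001 -0.     0.003] | 31.3 [0.3547 0.1487 0.2036] [179.9  -0.   87.9] [ 0.5 -0.   0.1] 0.992 0.0
82
top carrier 321 a 536.0 595.7 b 38.0 103.4 z [0.0336 0.0365 0.0396] rect [568.   48.4] [65.5 59.2] 86.8
top upper 110 a 538.1 594.9 b 76.3 86.3 z [0.0758 0.1231 0.127 ] rect [569.2  59. ] [56.8  9.9] -2.3
side carrier 144 a 537.5 563.6 b 44.4 105.3 z [0.0325 0.0354 0.0397] rect [553.   53.2] [60.9 26.1] 87.6
side upper 662 a 538.0 597.3 b 76.4 90.1 z [0.0633 0.0956 0.124 ] rect [570.5  61. ] [59.3 12.9] -1.0
162
top carrier 138 a 537.0 562.6 b 140.3 182.9 z [0.033  0.0363 0.0398] rect [555.8 139.9] [41.8 24.6] 89.9
top upper 353 a 543.2 590.9 b 133.7 190.9 z [0.0886 0.1006 0.1205] rect [573.2 139.8] [56.4 47.6] -87.3
side carrier 204 a 538.4 597.8 b 140.5 185.6 z [0.0326 0.0359 0.0384] rect [574.1 140.7] [59.3 45.1] -2.0
side upper 467 a 544.2 592.3 b 133.2 191.9 z [0.0773 0.0981 0.1194] rect [574.4 141.6] [56.3 48.9] -70.5
243
top carrier 307 a 537.4 597.0 b 220.6 287.7 z [0.0334 0.0364 0.0399] rect [576.6 231.6] [67.1 59.1] 88.9
top upper 183 a 539.7 593.2 b 236.3 248.7 z [0.0658 0.1114 0.1198] rect [575.5 220.1] [53.5 12.3] -2.3
side carrier 181 a 538.5 562.7 b 221.9 287.3 z [0.0331 0.0357 0.0382] rect [559.9 232.8] [65.1 24.1] 88.6
side upper 669 a 541.2 596.0 b 238.2 251.6 z [0.0639 0.0895 0.1175] rect [577.8 223. ] [55.  13.3] -0.5
297
top carrier 324 a 536.9 597.6 b 257.7 339.5 z [0.0334 0.0364 0.0398] rect [577.4 276.9] [81.  60.8] -88.5
top upper 202 a 538.3 595.0 b 286.1 303.9 z [0.0758 0.1028 0.114 ] rect [577.8 272.4] [56.7 17.6] -1.4
side carrier 314 a 537.9 596.1 b 255.8 339.5 z [0.0326 0.0358 0.039 ] rect [563.7 276.3] [70.7 58.8] -60.1
side upper 639 a 539.2 597.1 b 290.9 310.3 z [0.0649 0.094  0.1125] rect [579.6 278.2] [57.8 19.1] -1.6
```

View pics/fs.png

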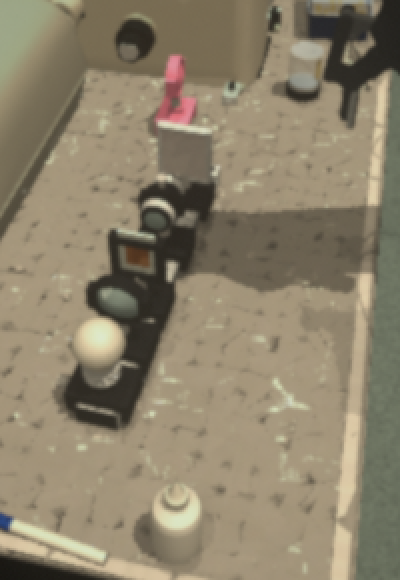

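The crop shows lamp (98,345), condenser (118,297), slide holder (137,255), lens (158,217) and screen (185,155) in order on the rail. All stand upright and seated with carrier tops at z ≈ 36 mm, and the lens is within 0.5 mm of midway. The bottle (177,525) and jar (305,70) are standing.

```bash
python3 -c "
from bench import ticket
print(ticket.close_job())"
```

```text
the job is handed in; nothing more can be done
None
```

I seated the condenser, slide holder, projection lens and screen squarely on the rail, in that order from lamp to end stop. The gaps measure about 10 mm, the lens is within about 0.5 mm of midway, and the job was handed in at about 32 s.

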